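# Sweep the loose nuts into the open tin tray

### The job

Gently sweep the three loose hex nuts along the shelf with the closed fingers, through the open mouth of the three-sided tin tray, until all three lie flat and wholly inside it. Only push them: do not pinch, lift, press down on or jam them. Leave everything else where it stands, including the bolt standing on its head among the nuts.

Things in the scene. Friction and masses are not known exactly. Their poses are not given: they have to be found in the camera images.
- nut_a: steel hex nut, 30 mm across flats, about 35 mm across corners, 16 mm high, 60 g, plain bore; lies flat anywhere to the right (-y) of the open tray. Origin: centre of its underside; z up; its x axis is normal to a flat
- nut_b: steel hex nut, 30 mm across flats, about 35 mm across corners, 16 mm high, 60 g, plain bore; lies flat anywhere to the right (-y) of the open tray. Origin: centre of its underside; z up; its x axis is normal to a flat
- nut_c: steel hex nut, 30 mm across flats, about 35 mm across corners, 16 mm high, 60 g, plain bore; lies flat anywhere to the right (-y) of the open tray. Origin: centre of its underside; z up; its x axis is normal to a flat
- tray: open-mouthed tin tray, fixed: inside 200 mm wide, 150 mm deep; walls 3 mm thick, 33 mm high with rim, on three sides; the mouth is open over the full width and faces the robot's right (-y, within 12 deg). Floor sheet under 1 mm, no lip. Origin: middle of the mouth at shelf height; x runs into the tray (back wall at 150 mm), y along the mouth towards the robot (side walls at +-100 mm), z up
- bolt: hex bolt stood upright on its head among the nuts: head 24 mm across flats and 10 mm high, shank 16 mm diameter, 52 mm high overall, easily tipped. Origin: centre of its underside. Leave alone
- socket: upright plain cylinder, a spanner socket, 28 mm diameter, 45 mm high, on the robot's side of the work. Origin: centre of its underside. Leave alone
- jar_1: empty open glass jar, 76 mm diameter, 98 mm high, standing left of the open tray. Origin: centre of its underside. Leave alone
- jar_2: second jar, like jar_1, on the far side of the work. Leave alone
- scraper: flat yellow hard silicone scraper lying left of the robot, 172 mm long, 75 mm wide, 14 mm high. Origin: on the shelf below where handle and blade meet. Leave alone
- canister: red plastic jerrycan, 160 x 230 mm, 286 mm high with its handle, at the left end. Origin: centre of its underside. Leave alone
There are look-alikes about, which are no part of the job. What is shaped like the nut_b but orange or yellow is not meant.

How it is judged (in metres and radians):
At the end, for the whole second after the job is handed in: all three nuts lie flat and still inside the tray, each nut's centre at least 17 mm in from the mouth line and between the side and back walls; bolt still upright and it and the other loose things within 15 mm of where they stood (x of nut_a in the frame of tray between 0.017 and 0.15 m and y of nut_a in the frame of tray between -0.1 and 0.1 m and height (world z) of each of nut_a, nut_b, nut_c below 0.01 m and angle between each of nut_a, nut_b, nut_c, bolt's own z axis and vertical below 0.2 rad and linear speed of each of nut_a, nut_b, nut_c below 0.01 m/s and x of nut_b in the frame of tray between 0.017 and 0.15 m and y of nut_b in the frame of tray between -0.1 and 0.1 m and x of nut_c in the frame of tray between 0.017 and 0.15 m and y of nut_c in the frame of tray between -0.1 and 0.1 m and distance of each of bolt, jar_1, jar_2, scraper, socket, canister from where it was at the start of the episode below 0.015 m); the robot touches nothing.
It fails at once if a nut is lifted, carried or tipped up off the shelf (its underside's centre more than 10 mm up) (height (world z) of any of nut_a, nut_b, nut_c above 0.01 m).
It fails at once if a nut is pinched, pressed down on or jammed (more than 15 N between it and the fingers) (contact force between the fingers and nut_a above 15 N or contact force between the fingers and nut_b above 15 N or contact force between the fingers and nut_c above 15 N).
It fails at once if something else on the shelf is shifted more than 15 mm or the bolt tipped (distance of any of bolt, jar_1, jar_2, scraper, socket, canister from where it was at the start of the episode above 0.015 m or angle between bolt's own z axis and vertical above 0.2 rad).
It also fails if it takes over 72 s, if anything falls off the work surface, if the arm or the gripper's body presses on something with over 40 N, if the wrist force passes 120 N, or if a joint passes its speed limit or range.

### The arm

A 6-joint arm with a two-finger parallel gripper is mounted at the origin on the work surface. World frame = base frame: x ahead of the robot, y to its left, z up, the work surface at z = 0. Lengths are in mm, angles in rad, forces in N, time in s.
With the tool pointing down it reaches from about 325 to 750 mm from the base axis. Payload 7.6 kg.
Tool frame: the origin (TCP) lies on the mounting face of the last link; the fingertips stand 173 mm ahead of it and the grasp point (between the pads) lies 155 mm ahead of it (ctrl.grip_depth is the distance from the TCP to the grasp point, in mm); z points along the fingers, y is the line along which they close (so a half turn about z gives the same grasp; the last joint's range is limited). The gripper opens to 85 mm and grips with 20 to 120 N. Pads are 22 mm wide; open, the fingers measure 114 mm over their backs; the gripper's body (76 mm by 85 mm) begins 54 mm behind the grasp point. The pads swing forward as they close: fully open they stand 13 mm farther back than shut.
Start: joints at [-1.412, 0.052, 1.401, -0, 1.689, -0.07], TCP at [119.096, -511.317, 404.723] pointing down, gripper open.
Joint ranges: [-2.9, 2.9], [-0.91, 2.17], [0.12, 2.37], [-1.06, 4.2], [0.26, 2.73], [-2.93, 2.93]. Speed limits (rad/s): [2.57, 2.57, 3.01, 3.14, 3.14, 3.14].

### API

Orientations are given as a unit quaternion [w, x, y, z].
In Python, from workcell import sense, imaging, hand_in, ctrl gives the robot as it stands.
- The arm moves only by the shell command python3 -m pendant 'ROWS' [FORCE]. ROWS is JSON, a list of rows, each a list of 5 numbers: the gripper's target within -1 to 1 (shut at 1, half-way at 0, fully open at -1), then the shift along the tool's x, y, z in units of 750 mm (1.0 is 750 mm), then the turn about the tool's z in units of 2 pi rad (1.0 is 2 pi rad). In form: [[grip, tx, ty, tz, roll], ...]. A call has 1 to 5 rows; each row shifts and turns the commanded pose from where the row before left it, along the tool's axes as they then stand; what a row does not reach is not made up. A row lasts 1/12 s, in which the tool goes at most 41.7 mm and 7.16 degrees, less where a joint would pass 70% of its speed; a pose out of reach is approached as far as the arm can. A call with a number of a shift or a turn outside -1 to 1 is refused whole. A call with a gripper value outside its range is refused whole. The fingers move at their own pace and stop on an object; FORCE is the grip in N (left out, the last holds). Time passes only in rows, so rows that do not move let the fingers close. It gives the time, the measured TCP pose, the force, the opening and the grip force at its end, in the units of the state.
- sense(): the state, without advancing time (a new reading comes with each control period).
- imaging.camera(name): name is "scene" or "top" or "wrist"; returns a dict with "frame" (420x560x3 uint8, red, green, blue), "vertical_fov" (degrees; the focal length in pixels is half the picture's height over the tangent of half this angle, whatever the lens; pixels are square), "cx", "cy" (the principal point, pixels), "pose" (4x4, takes a point from camera to world coordinates); the wrist camera has in their place "T_tool_cam" (4x4, takes a point from camera to tool coordinates, whose origin is the TCP and whose axes are the flange's). Camera axes: x right, y up, looking along -z (the intrinsics and any distortion apply to the point x, -y, -z); pixel columns grow to the right and rows downward; lengths in mm; the calibration is good to about 2 mm. A picture is of the moment at which its call begins: read the wrist's pose just before it. There is no depth.
- hand_in(): hands the job in; it is judged then, once.
The state is a dict: "t": time; "q": joint angles; "joint_velocities": joint speeds; "tau": joint torques, N m; "ee_pos": TCP position; "eef_rot": TCP orientation; "contact_force": force on the tool from outside, world axes, zero at the start; "wrist_torque": the same for the moment, N m; "width": opening from 0.0 (shut) to 1.0 (fully open); "grip_force": force on a finger pad.
Only numpy, scipy, OpenCV 4.12 (cv2) and the standard library are available. Lean on these libraries where they do the work, as an engineer would, in place of code of your own. Each camera call takes 0.05 s, during which the arm holds its last target. There are 200 camera calls.

## Working session

There is one attempt and no reset: what is moved stays moved. The work goes in short steps, Python scripts to look and compute and a shell command to move; the robot and the scene stay as the last step left them, time stands still between calls to the robot, and variables do not carry over. Pictures are saved under pics/ and viewed, at most 10 in all, crops included, and the job is handed in when it is done.

```bash
mkdir -p pics
cat > h.py <<'E'
import numpy as np,cv2
from workcell import sense,imaging,ctrl
def px2w(c,uv,z):
    h=c["frame"].shape[0];f=h/2/np.tan(np.radians(c["vertical_fov"])/2);P=np.array(c["pose"])
    out=[]
    for u,v in uv:
        d=P[:3,:3]@np.array([(u-c["cx"])/f,-(v-c["cy"])/f,-1]);o=P[:3,3]
        out.append((o+d*(z-o[2])/d[2])[:2])
    return np.round(np.array(out),1)
E
python3 - <<'E'
from h import *
print(sense())
for n in("top","scene"):
    c=imaging.camera(n);print({k:v for k,v in c.items() if k!="frame"})
    cv2.imwrite(f"pics/{n}0.png",cv2.resize(c["frame"][:,:,::-1],(800,600),interpolation=cv2.INTER_CUBIC))
E
```

```text
{'t': 0.0, 'q': array([-1.41227957e+00,  5.28082642e-02,  1.40171848e+00, -3.37617126e-05,
        1.68858940e+00, -7.03119229e-02]), 'joint_velocities': array([-5.87417555e-04,  3.60968766e-05, -1.10162618e-03, -6.52039241e-04,
       -1.15757784e-03,  1.60823634e-03]), 'tau': array([-2.20003894e-03, -3.81666040e+01, -3.60195351e+01, -2.00524210e-04,
        6.18069927e-03, -3.06971242e-05]), 'ee_pos': array([ 119.09695671, -511.27941633,  403.89029063]), 'eef_rot': array([-7.60266580e-04,  9.93461753e-01,  1.14162884e-01, -5.03330512e-05]), 'contact_force': array([ 0.33131186, -0.88064458,  0.11579286]), 'wrist_torque': array([-0.00129193, -0.01488166, -0.02447878]), 'grip_force': 0.0, 'width': 1.0036155153230586}
{'vertical_fov': 56.311779935643585, 'cx': 280.53019141348847, 'cy': 200.93103100555547, 'pose': array([[ 4.88838197e-03,  9.83789360e-01, -1.79261260e-01,
         3.32188337e+02],
       [-9.99933262e-01,  2.93240876e-03, -1.11746576e-02,
         1.57444622e+02],
       [-1.04678419e-02,  1.79303922e-01,  9.83738038e-01,
         1.08181742e+03],
       [ 0.00000000e+00,  0.00000000e+00,  0.00000000e+00,
         1.00000000e+00]])}
{'vertical_fov': 57.545304303838364, 'cx': 271.5994305821724, 'cy': 208.24013304507068, 'pose': array([[ 8.00688518e-01, -4.43675271e-01,  4.02554531e-01,
         9.59400240e+02],
       [ 5.99076426e-01,  5.95570382e-01, -5.35166662e-01,
        -4.10783228e+02],
       [-2.30934203e-03,  6.69662731e-01,  7.42661763e-01,
         8.01599053e+02],
       [ 0.00000000e+00,  0.00000000e+00,  0.00000000e+00,
         1.00000000e+00]])}
```

View pics/top0.png

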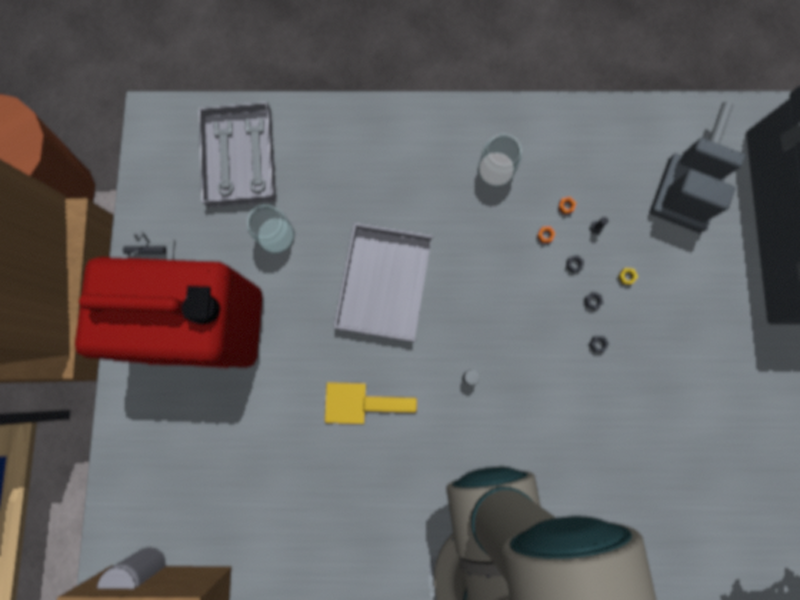

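View pics/scene0.png

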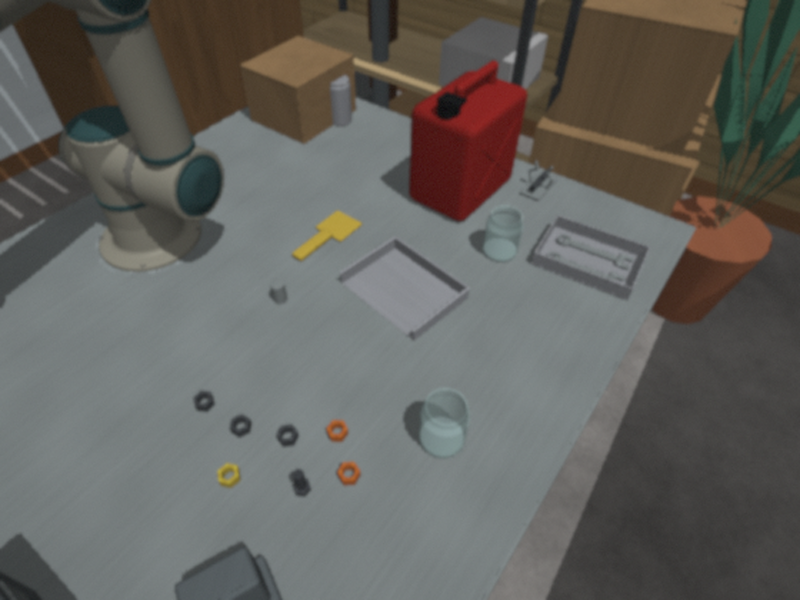

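The top picture shows three dark grey nuts at (574,264), (593,301) and (598,344), which match the steel nuts. The look-alikes are orange at (567,205) and (546,235) and yellow at (628,276), so they are out. The bolt is at (598,227), the socket at (470,378), and the tray's mouth edge runs from (431,237) to (413,345). I'll confirm this in an enlarged crop.

Run:
```python
from h import *
c=imaging.camera("top")
im=c["frame"][120:280,220:460,::-1]
cv2.imwrite("pics/crop1.png",cv2.resize(im,None,fx=3.3333,fy=3.3333,interpolation=cv2.INTER_CUBIC))
s=.7
def p(n,l,z):print(n,px2w(c,[(u*s,v*s) for u,v in l],z).tolist())
p("nuts",[(574,264),(593,301),(598,344)],8)
p("orange/yel",[(567,205),(546,235),(628,276)],8)
p("tray rim mouth far/near, back far/near",[(431,237),(413,345),(357,227),(336,335)],33)
p("socket top",[(470,375)],45)
p("jar2 base",[(497,170)],0)
```

```text
nuts [[574.7, -168.9], [501.6, -201.8], [418.7, -206.7]]
orange/yel [[695.2, -161.1], [633.2, -116.8], [551.0, -272.5]]
tray rim mouth far/near, back far/near [[621.8, 111.4], [413.4, 146.0], [641.6, 254.9], [431.5, 290.3]]
socket top [[358.3, 42.0]]
jar2 base [[772.1, -25.0]]
```

View pics/crop1.png

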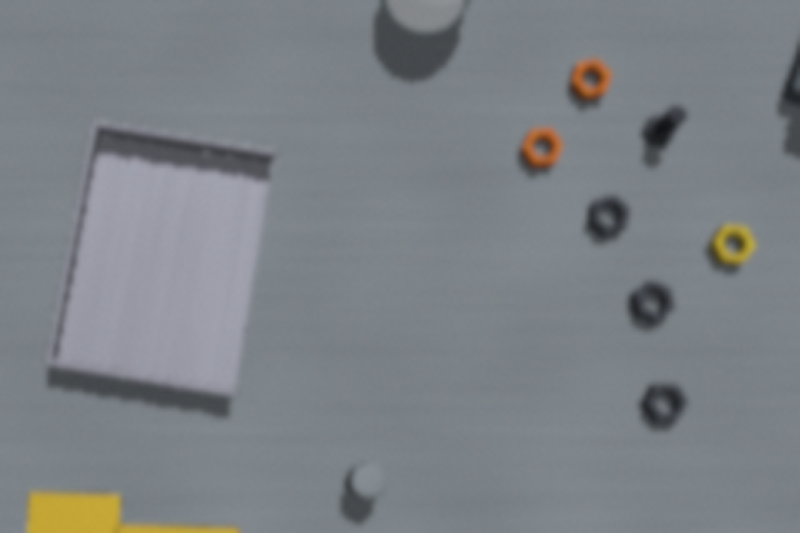

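Crop: dark nuts at (606,219), (650,305) and (662,406), all grey steel. The orange and yellow ones are clearly different, and the bolt is at (660,130). Next I'll close the fingers and move behind the first (far) nut.

```bash
python3 -m pendant '[[1,0,0,0,0.0182],[1,0,0,0,0.0182],[1,0.0304,-0.0199,0.0109,0],[1,0.0304,-0.0199,0.0109,0],[1,0.0304,-0.0199,0.0109,0]]' 20 >/dev/null
for i in 1 2 3; do python3 -m pendant '[[1,0.0304,-0.0199,0.0109,0],[1,0.0304,-0.0199,0.0109,0],[1,0.0304,-0.0199,0.0109,0],[1,0.0304,-0.0199,0.0109,0],[1,0.0304,-0.0199,0.0109,0]]'>/dev/null; done
python3 -m pendant '[[1,0.0304,-0.0199,0.0109,0],[1,0.0304,-0.0199,0.0109,0],[1,0,0,0,0],[1,0,0,0,0]]'
python3 - <<'E'
from h import *
c=imaging.camera("wrist");print(np.round(c["T_tool_cam"],2).tolist(),c["vertical_fov"],c["cx"],c["cy"])
s=sense();print(s["q"],s["eef_rot"])
w=cv2.resize(c["frame"][:,:,::-1],(400,300));t=imaging.camera("scene")["frame"][150:390,80:400,::-1]
cv2.imwrite("pics/w1.png",np.hstack([w,cv2.resize(t,(400,300),interpolation=cv2.INTER_CUBIC)]))
t=imaging.camera("top")
print(px2w(t,[(220+u/3.3333,120+v/3.3333) for u,v in [(606,219),(650,305),(662,406)]],8).tolist(),px2w(t,[(220+273/3.3333,120+153/3.3333),(220+234/3.3333,120+393/3.333)],33).tolist())
E
```

```text
t: 2.15
ee_pos: [575.6, -211.8, 239.8]
eef_rot: [-0.0, 1.0, 0.001, -0.001]
contact_force: [-0.2, -0.4, -0.2]
width: -0.001
grip_force: 0.0
[[0.0, 0.95, 0.3, 77.31], [1.0, -0.0, -0.0, -0.39], [-0.0, 0.3, -0.95, 28.97], [0.0, 0.0, 0.0, 1.0]] 65.33762326688108 276.0947265831479 206.41538183786514
[-4.14277464e-01  4.04760745e-01  1.32468401e+00 -3.93657853e-04
  1.41350449e+00  1.15572671e+00] [-9.53750607e-05  9.99999660e-01  4.27039634e-04 -6.99121723e-04]
[[572.1, -168.8], [499.3, -201.4], [416.0, -206.5]] [[621.8, 110.8], [423.0, 143.0]]
```

View pics/w1.png

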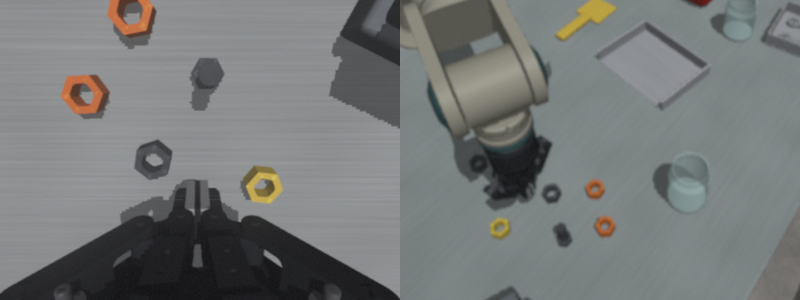

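Wrist half: nut 1 at (153,159), yellow at (263,185), bolt at (207,75), and the closed fingertips at about (196,185), roughly 24 mm wide. I'll cross-check nut 1 with the wrist calibration.

```bash
cat >> h.py <<'E'
def wcam(c,s):
    from scipy.spatial.transform import Rotation as R
    q=s["eef_rot"];M=np.eye(4);M[:3,:3]=R.from_quat([q[1],q[2],q[3],q[0]]).as_matrix();M[:3,3]=s["ee_pos"]
    c["pose"]=M@np.array(c["T_tool_cam"]);return c
E
python3 - <<'E'
from h import *
s=sense();c=wcam(imaging.camera("wrist"),s)
print(px2w(c,[(u*1.4,v*1.4) for u,v in [(153,159),(263,185),(84,95)]],12).tolist(),px2w(c,[(207*1.4,73*1.4)],52).tolist())
E
```

```text
[[577.4, -172.9], [551.1, -275.6], [634.7, -118.3]] [[652.2, -219.7]]
```

```bash
python3 -m pendant '[[1,0,0.0107,0.02,0],[1,0,0,0.02,0],[1,0,0,0.02,0],[1,0,0,0.0225,0],[1,0,0,0,0]]' | grep ee_pos
for i in 1 2 3 ; do python3 -m pendant '[[1,0,-0.0053,0,0],[1,0,-0.0053,0,0],[1,0,-0.0053,0,0],[1,0,-0.0053,0,0],[1,0,-0.0053,0,0]]'|grep -E 'ee_pos|cont'; done
for i in 1 2 3 ; do python3 -m pendant '[[1,0,-0.008,0,0],[1,0,-0.008,0,0],[1,0,-0.008,0,0],[1,0,-0.008,0,0],[1,0,-0.008,0,0]]'|grep -E 'ee_pos|cont'; done
python3 - <<'E'
from h import *
cv2.imwrite("pics/w2.png",np.hstack([cv2.resize(imaging.camera("wrist")["frame"][:,:,::-1],(400,300)),cv2.resize(imaging.camera("top")["frame"][120:300,200:440,::-1],(400,300),interpolation=cv2.INTER_CUBIC)]))
E
```

```text
ee_pos: [573.3, -221.3, 174.6]
ee_pos: [575.3, -200.5, 180.3]
contact_force: [0.2, -0.5, 0.0]
ee_pos: [575.2, -180.8, 179.6]
contact_force: [0.2, -0.9, 1.2]
ee_pos: [575.1, -160.9, 179.4]
contact_force: [0.6, -1.7, 3.1]
ee_pos: [575.1, -130.5, 179.4]
contact_force: [-0.1, -1.5, 3.5]
ee_pos: [575.0, -100.6, 179.3]
contact_force: [-0.3, -2.1, 3.0]
ee_pos: [575.0, -70.6, 179.3]
contact_force: [-0.3, -1.5, 3.0]
```

View pics/w2.png

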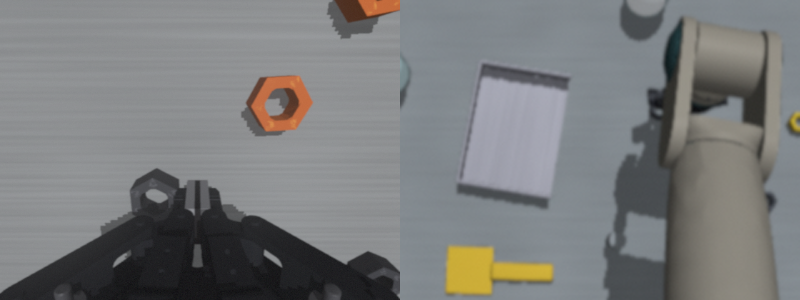

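The nut, at (157,195), is riding against the finger. Before going on I'll work out its offset.

Run:
```python
from h import *
s=sense();c=wcam(imaging.camera("wrist"),s)
print(s["ee_pos"],px2w(c,[(154*1.4,194*1.4),(197*1.4,182*1.4)],16).tolist())
```

```text
[574.88139439 -70.0327193  178.82605899] [[578.3, -41.9], [586.8, -69.5]]
```

```bash
for i in 1 2; do python3 -m pendant '[[1,0.0005,-0.008,0,0],[1,0.0005,-0.008,0,0],[1,0.0005,-0.008,0,0],[1,0.0005,-0.008,0,0],[1,0.0005,-0.008,0,0]]'|grep -E 'ee_pos|cont'; done
for i in 1 2 3 ; do python3 -m pendant '[[1,0,-0.008,0,0],[1,0,-0.008,0,0],[1,0,-0.008,0,0],[1,0,-0.008,0,0],[1,0,-0.008,0,0]]'|grep -E 'ee_pos|cont'; done
python3 - <<'E'
from h import *
s=sense();c=wcam(imaging.camera("wrist"),s);np.savez("w3.npz",p=c["pose"],cx=c["cx"],cy=c["cy"],f=c["vertical_fov"])
cv2.imwrite("pics/w3.png",c["frame"][:,:,::-1])
E
```

```text
ee_pos: [576.9, -40.5, 179.2]
contact_force: [0.7, -0.8, 0.6]
ee_pos: [578.8, -10.6, 179.3]
contact_force: [-0.6, -1.0, 0.2]
ee_pos: [578.8, 19.4, 179.3]
contact_force: [0.0, -0.5, 0.8]
ee_pos: [578.8, 49.4, 179.3]
contact_force: [-0.6, 0.1, -0.1]
ee_pos: [578.8, 79.4, 179.3]
contact_force: [-0.2, -0.1, -0.7]
```

View pics/w3.png

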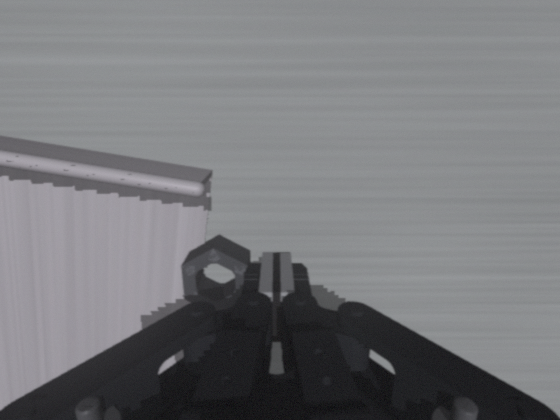

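Wrist view: the nut is at (216,270), square on the finger and just entering the mouth. The far rim ends at (210,190), well clear. I'll push it home, retreat, and go behind nut 2.

```bash
for i in 1 2; do python3 -m pendant '[[1,0,-0.008,0,0],[1,0,-0.008,0,0],[1,0,-0.008,0,0],[1,0,-0.008,0,0],[1,0,-0.008,0,0]]'|grep -E 'ee_pos|cont'; done
python3 -m pendant '[[1,0,-0.008,0,0],[1,0,-0.008,0,0],[1,0,-0.008,0,0],[1,0,-0.008,0,0],[1,0,0,0,0]]'|grep -E 'ee_pos|cont'
python3 -m pendant '[[1,0,0.015,0,0],[1,0,0.02,0,0],[1,0,0,-0.035,0],[1,0,0,-0.035,0],[1,0,0,0,0]]'|grep -E 'ee_pos|cont'
for i in 1 2; do python3 -m pendant '[[1,-0.00776,0.0367,0,0],[1,-0.00776,0.0367,0,0],[1,-0.00776,0.0367,0,0],[1,-0.00776,0.0367,0,0],[1,-0.00776,0.0367,0,0]]'>/dev/null; done
python3 -m pendant '[[1,-0.00776,0.0367,0,0],[1,-0.00776,0.0367,0,0],[1,-0.00776,0.0367,0,0],[1,-0.00776,0.0367,0,0],[1,0,0,0,0]]'
python3 - <<'E'
from h import *
s=sense();print(s["t"]);c=wcam(imaging.camera("wrist"),s);np.savez("w4.npz",p=c["pose"])
cv2.imwrite("pics/w4.png",np.hstack([cv2.resize(c["frame"][:,:,::-1],(400,300)),cv2.resize(imaging.camera("top")["frame"][120:300,200:440,::-1],(400,300),interpolation=cv2.INTER_CUBIC)]))
E
```

```text
ee_pos: [578.8, 109.4, 179.3]
contact_force: [0.2, 0.1, 0.7]
ee_pos: [578.8, 139.4, 179.3]
contact_force: [0.0, -0.9, 1.1]
ee_pos: [578.7, 163.9, 179.3]
contact_force: [0.3, 0.3, 0.2]
ee_pos: [580.3, 134.7, 237.7]
contact_force: [0.8, -0.7, 1.7]
t: 10.47
ee_pos: [495.2, -253.9, 231.8]
eef_rot: [0.001, 1.0, -0.003, -0.0]
contact_force: [0.4, -0.9, 0.3]
width: 0.0
grip_force: 0.0
10.4667
```

View pics/w4.png

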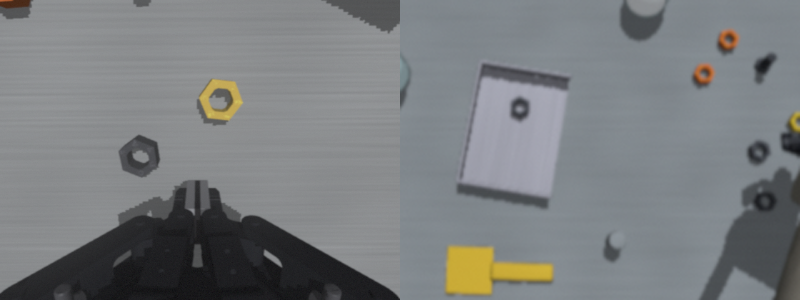

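Nut 1 lies well inside the tray at (519,108). Nut 2 is at (140,156) in the wrist half, and yellow at (221,100) stays clear of it.

Run:
```python
from h import *
s=sense();print(s["ee_pos"]);c=wcam(imaging.camera("wrist"),s)
print(px2w(c,[(140*1.4,156*1.4)],12).tolist())
t=imaging.camera("top");f=lambda u,v:(200+(u-400)*.6,120+v*.6)
print(px2w(t,[f(519,108),f(758,152),f(764,201)],8).tolist())
```

```text
[ 496.25953494 -250.4908494   231.58316575]
[[505.6, -200.8]]
[[573.8, 195.5], [500.2, -200.9], [419.2, -206.1]]
```

```bash
python3 -m pendant '[[1,0.006,0,0,0.0072],[1,0,0,0.0233,0],[1,0,0,0.0233,0],[1,0,0,0.0233,0],[1,0,0,0,0]]'|grep -E 'ee_pos|cont'
for i in 1 2 3 ; do python3 -m pendant '[[1,0,-0.0053,0,0],[1,0,-0.0053,0,0],[1,0,-0.0053,0,0],[1,0,-0.0053,0,0],[1,0,-0.0053,0,0]]'|grep -E 'ee_pos|cont'; done
for i in 1 2 3 4 5 6 7; do python3 -m pendant '[[1,0,-0.008,0,0],[1,0,-0.008,0,0],[1,0,-0.008,0,0],[1,0,-0.008,0,0],[1,0,-0.008,0,0]]'|grep -E 'ee_pos|cont'; done
python3 - <<'E'
from h import *
s=sense();print(s["t"],s["eef_rot"]);c=wcam(imaging.camera("wrist"),s)
cv2.imwrite("pics/w5.png",np.hstack([cv2.resize(c["frame"][:,:,::-1],(400,300)),cv2.resize(imaging.camera("top")["frame"][120:300,200:440,::-1],(400,300),interpolation=cv2.INTER_CUBIC)]))
E
```

```text
ee_pos: [500.9, -247.2, 175.6]
contact_force: [-0.7, 0.0, -1.0]
ee_pos: [503.0, -228.5, 180.4]
contact_force: [0.6, -1.0, 0.8]
ee_pos: [503.7, -208.8, 179.7]
contact_force: [0.3, -2.1, 3.3]
ee_pos: [504.6, -188.9, 179.5]
contact_force: [0.0, -1.3, 3.1]
ee_pos: [505.9, -158.5, 179.2]
contact_force: [0.6, -1.2, 1.4]
ee_pos: [507.2, -128.6, 179.3]
contact_force: [-0.3, -2.1, 1.5]
ee_pos: [508.6, -98.7, 179.3]
contact_force: [0.1, -2.0, 0.5]
ee_pos: [509.9, -68.7, 179.3]
contact_force: [1.0, -1.0, -0.1]
ee_pos: [511.3, -38.8, 179.4]
contact_force: [-0.2, -0.2, 0.2]
ee_pos: [512.7, -8.8, 179.4]
contact_force: [0.1, -0.3, -0.3]
ee_pos: [514.0, 21.2, 179.4]
contact_force: [-0.2, -0.9, 0.1]
15.25 [ 4.94761226e-05  9.99745480e-01 -2.25604376e-02 -1.45632303e-05]
```

View pics/w5.png

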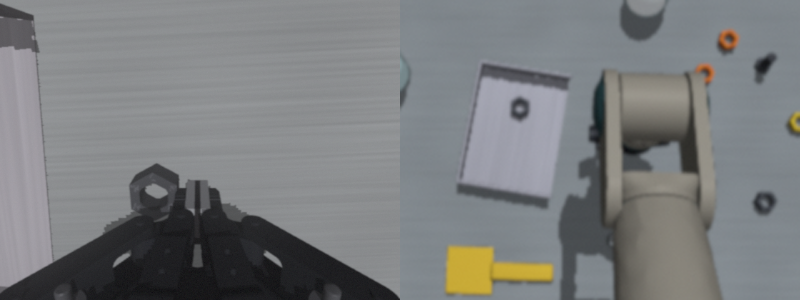

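Nut 2 at (154,192) rides steadily on the finger. I'll push it home and then move behind nut 3.

```bash
for i in 1 2 3 4; do python3 -m pendant '[[1,0,-0.008,0,0],[1,0,-0.008,0,0],[1,0,-0.008,0,0],[1,0,-0.008,0,0],[1,0,-0.008,0,0]]'|grep -E 'ee_pos|cont'; done
python3 -m pendant '[[1,0,-0.008,0,0],[1,0,-0.008,0,0],[1,0,-0.008,0,0],[1,0,-0.008,0,0],[1,0,0,0,0]]'|grep -E 'ee_pos|cont'
python3 -m pendant '[[1,0,0.015,0,0],[1,0,0.02,0,0],[1,0,0,-0.035,0],[1,0,0,-0.035,0],[1,0,0,0,0]]'|grep -E 'ee_pos|cont'
for i in 1 2; do python3 -m pendant '[[1,-0.0084,0.0377,0,0],[1,-0.0084,0.0377,0,0],[1,-0.0084,0.0377,0,0],[1,-0.0084,0.0377,0,0],[1,-0.0084,0.0377,0,0]]'>/dev/null; done
python3 -m pendant '[[1,-0.0084,0.0377,0,0],[1,-0.0084,0.0377,0,0],[1,-0.0084,0.0377,0,0],[1,-0.0084,0.0377,0,0],[1,0,0,0,0]]'>/dev/null
python3 -m pendant '[[1,0,0,0,0.015],[1,0,0,0,0],[1,0,0,0,0]]'
python3 - <<'E'
from h import *
s=sense();c=wcam(imaging.camera("wrist"),s);f=c["frame"]
# dark non-arm blob: search the window ahead of the finger
g=cv2.cvtColor(f,cv2.COLOR_RGB2GRAY);m=((g<110)*255).astype(np.uint8);m[:,:120]=0;m[290:]=0
n,l,st,ce=cv2.connectedComponentsWithStats(m)
for i in range(1,n):
    if 150<st[i,4]<6000: print(st[i],ce[i],px2w(c,[ce[i]],12))
E
```

```text
ee_pos: [515.4, 51.2, 179.4]
contact_force: [-0.1, -1.2, 0.2]
ee_pos: [516.7, 81.1, 179.4]
contact_force: [-0.4, -1.1, 0.3]
ee_pos: [518.1, 111.0, 179.4]
contact_force: [0.9, -0.4, -0.5]
ee_pos: [519.5, 141.0, 179.4]
contact_force: [0.6, -0.2, 0.9]
ee_pos: [520.5, 165.5, 179.4]
contact_force: [0.7, -0.2, 0.2]
ee_pos: [520.7, 137.2, 237.3]
contact_force: [1.1, 0.5, 0.3]
t: 19.35
ee_pos: [413.0, -253.4, 231.7]
eef_rot: [-0.0, 0.998, -0.069, -0.0]
contact_force: [-0.2, -0.0, -0.9]
width: 0.001
grip_force: 0.0
[ 245    0   58   26 1092] [274.57600733  10.63736264] [[ 534.3 -269.1]]
[ 176  200   58   57 2192] [204.76459854 228.40967153] [[ 421.5 -209.4]]
[ 202  252  129   38 2486] [271.55390185 275.34191472] [[ 383.2 -246.1]]
```

```bash
python3 -m pendant '[[1,0.002,0,0,0],[1,0,0,0.0233,0],[1,0,0,0.0233,0],[1,0,0,0.0233,0],[1,0,0,0,0]]'|grep -E 'ee_pos|cont'
for i in 1 2 3 ; do python3 -m pendant '[[1,0,-0.0053,0,0],[1,0,-0.0053,0,0],[1,0,-0.0053,0,0],[1,0,-0.0053,0,0],[1,0,-0.0053,0,0]]'|grep -E 'ee_pos|cont'; done
for i in 1 2 3 4 5 6 7; do python3 -m pendant '[[1,0,-0.008,0,0],[1,0,-0.008,0,0],[1,0,-0.008,0,0],[1,0,-0.008,0,0],[1,0,-0.008,0,0]]'|grep -E 'ee_pos|cont'; done
python3 - <<'E'
from h import *
s=sense();print(s["t"],s["eef_rot"]);c=wcam(imaging.camera("wrist"),s)
cv2.imwrite("pics/w6.png",np.hstack([cv2.resize(c["frame"][:,:,::-1],(400,300)),cv2.resize(imaging.camera("top")["frame"][120:300,200:440,::-1],(400,300),interpolation=cv2.INTER_CUBIC)]))
E
```

```text
ee_pos: [413.9, -252.4, 176.2]
contact_force: [-0.5, 0.6, -0.5]
ee_pos: [417.9, -233.5, 180.4]
contact_force: [0.0, -0.7, 1.4]
ee_pos: [420.5, -213.8, 179.6]
contact_force: [0.8, -1.3, 1.4]
ee_pos: [423.1, -194.0, 179.3]
contact_force: [-0.3, -0.7, 1.2]
ee_pos: [427.3, -164.0, 179.3]
contact_force: [0.4, -0.7, 0.5]
ee_pos: [431.5, -134.4, 179.4]
contact_force: [-0.7, 0.0, -0.0]
ee_pos: [435.7, -104.7, 179.5]
contact_force: [-0.7, -0.3, 0.9]
ee_pos: [439.9, -75.0, 179.5]
contact_force: [1.0, -0.1, 0.8]
ee_pos: [444.0, -45.3, 179.4]
contact_force: [-0.6, -0.9, -0.0]
ee_pos: [448.2, -15.6, 179.5]
contact_force: [0.1, 0.5, -0.3]
ee_pos: [452.4, 14.1, 179.5]
contact_force: [0.1, -0.2, 0.1]
23.9833 [ 3.87318888e-05  9.97571690e-01 -6.96471227e-02 -1.12428251e-06]
```

View pics/w6.png

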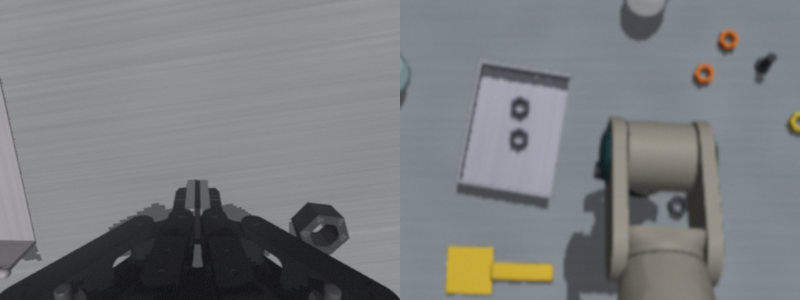

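Nuts 1 and 2 are in the tray at (519,108) and (519,140). Nut 3 slipped off the near side of the finger, to (320,230) in the wrist half and (676,207) in the top half. I'll locate it.

Run:
```python
from h import *
s=sense();c=wcam(imaging.camera("wrist"),s)
print(s["ee_pos"],px2w(c,[(320*1.4,228*1.4)],12).tolist())
t=imaging.camera("top");f=lambda u,v:(200+(u-400)*.6,120+v*.6)
print(px2w(t,[f(676,207),f(519,108),f(519,140)],8).tolist())
```

```text
[452.38182406  14.26053869 179.44604455] [[415.4, -66.7]]
[[408.9, -62.4], [573.8, 195.5], [519.1, 195.0]]
```

```bash
python3 -m pendant '[[1,0,0,-0.035,0],[1,0,0,-0.035,0],[1,-0.0076,0.0307,0,0],[1,-0.0076,0.0307,0,0],[1,-0.0076,0.0307,0,0]]'>/dev/null
python3 -m pendant '[[1,-0.0076,0.0307,0,0],[1,-0.0076,0.0307,0,0],[1,-0.0076,0.0307,0,0],[1,0,0,0,0.016],[1,0,0,0,0]]' >/dev/null
python3 -m pendant '[[1,0,0,0,0],[1,0,0,0,0]]'
python3 - <<'E'
from h import *
s=sense();c=wcam(imaging.camera("wrist"),s)
g=cv2.cvtColor(c["frame"],cv2.COLOR_RGB2GRAY)
for th in(70,90,110):
  m=((g<th)*255).astype(np.uint8);m[290:]=0
  n,l,st,ce=cv2.connectedComponentsWithStats(m)
  for i in range(1,n):
    if 150<st[i,4]<6000: print(th,st[i],ce[i].round(),px2w(c,[ce[i]],12))
# fingertip axis point projected, sideways
t=imaging.camera("top");g=cv2.cvtColor(t["frame"],cv2.COLOR_RGB2GRAY)[220:260,330:400];print(g[::2,::2])
E
```

```text
t: 25.18
ee_pos: [399.3, -118.3, 232.0]
eef_rot: [0.0, 0.993, -0.118, 0.0]
contact_force: [0.0, 1.0, 0.2]
width: 0.004
grip_force: 0.0
70 [176 203  44  29 376] [202. 212.] [[422.8 -77. ]]
70 [173 220  31  27 333] [185. 237.] [[409.7 -61.5]]
70 [272 253   9  37 270] [276. 272.] [[ 372.2 -111.5]]
70 [242 263  19  27 379] [252. 277.] [[372.1 -95.2]]
70 [292 263  19  27 377] [300. 277.] [[ 364.5 -125.9]]
90 [ 163  202   58   54 2014] [192. 228.] [[414.2 -67.6]]
90 [271 253  11  37 349] [276. 272.] [[ 372.3 -111.5]]
90 [214 262  48  28 606] [247. 279.] [[371.4 -91.3]]
90 [291 262  43  28 563] [304. 279.] [[ 362.8 -128.2]]
110 [ 161  201   61   55 2276] [192. 229.] [[413.8 -67.6]]
110 [ 212  252  123   38 2442] [275. 276.] [[ 369.6 -110.4]]
[[133 133 132 132 133 131 132 132 133 133 132 132 133 133 133 133 134 134
  133 133 132 132 132 131 131 131 131 131 131 131 132 131 107  41  28]
 [131 131 132 132 130 131 132 132 131 132 133 133 132 134 134 134 134 134
  134 133 133 133 133 132 131 131 132 132 132 132 132 126  74  26  32]
 [129 129 130 130 131 129 131 130 131 131 132 131 132 133 132 133
[... 1845 characters left out ...]
 131 131 131 131 131 131 132 133 132 126  97  79
   75  90 124 134 135 136 136 136 135 130 121  71  50  51  50  50  54]
 [133 132 133 133 132 132 132 131 133 131 132 132 131 132 132 132 128 115
  111 125 133 134 134 134 135 135 135 135 120  63  51  51  50  50  64]
 [134 134 133 132 132 132 132 133 132 132 132 131 132 132 133 133 132 132
  132 134 134 134 135 134 135 132 128 130 104  54  51  51  51  51  83]
 [135 134 134 135 135 133 133 133 134 133 133 133 132 132 133 132 133 133
  134 134 135 135 135 136 125 105  89  94  78  51  50  51  51  53 101]
 [135 136 134 135 134 133 134 133 133 132 133 133 132 132 132 133 133 133
  132 133 131 132 134 133 102  79  76  73  56  50  50  50  50  59 122]]
```

```bash
python3 -m pendant '[[1,-0.003,0,0,0],[1,0,0,0.0233,0],[1,0,0,0.0233,0],[1,0,0,0.0233,0],[1,0,0,0,0]]'|grep -E 'ee_pos|cont'
for i in 1 2 3 4; do python3 -m pendant '[[1,0,-0.0053,0,0],[1,0,-0.0053,0,0],[1,0,-0.0053,0,0],[1,0,-0.0053,0,0],[1,0,-0.0053,0,0]]'|grep -E 'ee_pos|cont'; done
cat > blob.py <<'E'
from h import *
s=sense();c=wcam(imaging.camera("wrist"),s)
g=cv2.cvtColor(c["frame"],cv2.COLOR_RGB2GRAY)
print(s["t"],s["ee_pos"].round(1))
# dark pixel rows per column in the nut's window
for u in range(170,270,10):
    r=np.where(g[:330,u]<95)[0];print(u,r[:1],r[-1:],len(r),g[230:330:10,u])
E
python3 blob.py
```

```text
ee_pos: [395.8, -117.2, 176.5]
contact_force: [-0.7, 1.2, -0.8]
ee_pos: [402.2, -98.2, 180.3]
contact_force: [0.1, -0.5, -0.1]
ee_pos: [406.7, -79.1, 179.7]
contact_force: [-0.9, -0.2, 2.2]
ee_pos: [411.3, -59.8, 179.6]
contact_force: [0.0, -1.0, 1.7]
ee_pos: [416.0, -40.4, 179.6]
contact_force: [-1.5, -2.6, 1.6]
27.3667 [416.  -40.4 179.6]
170 [314] [329] 16 [144 139 140 138 138 139 137 136 137  43]
180 [248] [329] 44 [140 139  69  89 101 136 139 142  44  45]
190 [236] [329] 82 [141  68  76  74  77  76 112 127  41  42]
200 [226] [329] 97 [61 79 82 50 54 64 74 80 41 38]
210 [220] [329] 91 [ 59  75 134 142  57  55  72  84  37  44]
220 [222] [329] 88 [ 61  78 135 141  54  54  74  82  55  35]
230 [225] [329] 98 [ 62  78  75 125  50  75  74  85  37  35]
240 [227] [329] 94 [ 57  51  74  74  90  73 123  38  34  38]
250 [253] [329] 77 [142 138 129  57  41  48  37  39  38  33]
260 [263] [329] 67 [141 137 143 136  71  85  80  39  35  29]
```

The nut sits about 6 mm towards +x of where the others rode, so I'll back off, shift and continue.

```bash
python3 -m pendant '[[1,0,0.012,0,0],[1,0.008,0,0,0],[1,0,0,0,0],[1,0,-0.005,0,0],[1,0,-0.005,0,0]]'|grep -E 'ee_pos|cont'
for i in 1 2; do python3 -m pendant '[[1,0,-0.0053,0,0],[1,0,-0.0053,0,0],[1,0,-0.0053,0,0],[1,0,-0.0053,0,0],[1,0,-0.0053,0,0]]'|grep -E 'ee_pos|cont'; done
python3 blob.py
```

```text
ee_pos: [421.5, -43.6, 179.4]
contact_force: [-0.5, 0.4, 0.0]
ee_pos: [426.2, -23.8, 179.5]
contact_force: [0.1, -0.4, 0.0]
ee_pos: [431.0, -4.7, 179.5]
contact_force: [-0.6, -1.0, -0.3]
28.6667 [431.   -4.7 179.5]
170 [313] [329] 17 [142 139 143 140 136 140 137 142 136  47]
180 [307] [329] 23 [140 140 121 129 138 139 138 140  43  44]
190 [236] [329] 79 [139  62  78  78  76  88 139 136  43  40]
200 [231] [329] 94 [99 75 75 48 53 65 74 78 42 35]
210 [225] [329] 92 [ 58  94  87 136  53  52  75  82  39  41]
220 [221] [329] 88 [ 58  75 107 135  97  54  59  78  54  36]
230 [227] [329] 91 [ 57  59  75 137  56  57  72  83  37  34]
240 [232] [329] 94 [134  56  78  84  73  86 120  35  34  30]
250 [238] [329] 92 [139  82  83  85  42  50  39  41  36  35]
260 [262] [329] 68 [138 137 139 127  70  85  91  31  34  34]
```

```bash
python3 -m pendant '[[1,0,0.012,0,0],[1,0.009,0,0,0],[1,0,0,0,0],[1,0,-0.005,0,0],[1,0,-0.005,0,0]]'|grep -E 'ee_pos|cont'
for i in 1 2; do python3 -m pendant '[[1,0,-0.0053,0,0],[1,0,-0.0053,0,0],[1,0,-0.0053,0,0],[1,0,-0.0053,0,0],[1,0,-0.0053,0,0]]'|grep -E 'ee_pos|cont'; done
python3 blob.py
```

```text
ee_pos: [437.2, -8.1, 179.5]
contact_force: [0.8, 0.2, 0.2]
ee_pos: [441.9, 11.7, 179.5]
contact_force: [1.1, 0.0, -0.3]
ee_pos: [446.6, 30.9, 179.5]
contact_force: [0.0, -0.4, -0.5]
29.9667 [446.6  30.9 179.5]
170 [314] [329] 16 [140 142 137 140 141 141 142 142 140  44]
180 [308] [329] 22 [143 137 135 140 138 142 141 142  45  42]
190 [251] [329] 79 [139 139 104  63  88  77  78  75  43  42]
200 [245] [329] 85 [137 139  58  74  54  49  50  53  43  39]
210 [240] [329] 78 [142  69  76  81 137  56  53  46  40  39]
220 [235] [329] 77 [139  61  61  75 138 139  43  46  41  34]
230 [240] [329] 80 [136  82  57  76 118  80  44  46  35  35]
240 [245] [329] 85 [141 135  56  59  84  72  73  37  36  33]
250 [254] [329] 76 [137 136 111  89  43  48  40  38  33  28]
260 [263] [329] 67 [138 140 139 135  72  85  85  36  34  32]
```

Offset is now the same as with nut 1. I'll turn the push direction slightly towards the tray axis so it keeps clear of nut 2, then carry on.

```bash
python3 -m pendant '[[1,0,0.012,0,0],[1,0.0064,0,0,-0.0104],[1,0,0,0,-0.0104],[1,0,0,0,0],[1,0,-0.005,0,0]]'|grep -E 'ee_pos|cont'
for i in 1 2 3; do python3 -m pendant '[[1,0,-0.0053,0,0],[1,0,-0.0053,0,0],[1,0,-0.0053,0,0],[1,0,-0.0053,0,0],[1,0,-0.0053,0,0]]'|grep -E 'ee_pos|cont'; done
python3 blob.py
```

```text
ee_pos: [449.3, 23.7, 179.5]
contact_force: [0.6, -0.1, 0.4]
ee_pos: [451.6, 44.6, 179.5]
contact_force: [-0.8, -0.7, 0.6]
ee_pos: [453.8, 64.3, 179.5]
contact_force: [-0.3, 0.4, 0.5]
ee_pos: [456.0, 84.0, 179.5]
contact_force: [0.6, -0.6, 0.1]
31.6833 [456.   84.  179.5]
170 [308] [329] 21 [134 140 142 153 150 155 155 153  97  44]
180 [302] [329] 28 [138 138 138 140 135 138 137 127  44  41]
190 [254] [329] 76 [140 139 137  60  86  75  75  59  44  41]
200 [248] [329] 82 [141 138  59  73  73  48  47  50  41  39]
210 [243] [329] 75 [139 140  55  74 117 122  43  41  38  36]
220 [238] [329] 75 [139  59  59  77 138 139  43  42  36  37]
230 [243] [329] 77 [138 139  60  67  71 138  48  46  34  31]
240 [248] [329] 82 [140 138  60  56  81  72  65  34  34  33]
250 [254] [329] 76 [140 137 134  73  45  45  32  35  36  34]
260 [262] [329] 68 [139 133 136  96  72  84  91  36  38  29]
```

```bash
for i in 1 2 ; do python3 -m pendant '[[1,0,-0.0053,0,0],[1,0,-0.0053,0,0],[1,0,-0.0053,0,0],[1,0,-0.0053,0,0],[1,0,-0.0053,0,0]]'|grep -E 'ee_pos|cont'; done
python3 blob.py
for i in 1 2 ; do python3 -m pendant '[[1,0,-0.0053,0,0],[1,0,-0.0053,0,0],[1,0,-0.0053,0,0],[1,0,-0.0053,0,0],[1,0,-0.0053,0,0]]'|grep -E 'ee_pos|cont'; done
python3 -m pendant '[[1,0,0.015,0,0],[1,0,0.02,0,0],[1,0,0,-0.045,0],[1,0,0,-0.045,0],[1,0,0,-0.045,0]]'>/dev/null
for i in 1 2; do python3 -m pendant '[[1,0,0.045,0,0],[1,0,0.045,0,0],[1,0,0.045,0,0],[1,0,0.045,0,0],[1,0,0,0,0]]'|grep -E 'ee_pos|cont'; done
python3 - <<'E'
from h import *
print(sense()["t"])
cv2.imwrite("pics/t7.png",cv2.resize(imaging.camera("top")["frame"][80:300,200:480,::-1],(764,600),interpolation=cv2.INTER_CUBIC))
E
```

```text
ee_pos: [458.1, 103.8, 179.5]
contact_force: [-0.3, -0.7, -0.3]
ee_pos: [460.3, 123.5, 179.5]
contact_force: [-0.3, -0.1, -0.3]
32.5667 [460.3 123.5 179.5]
170 [309] [329] 20 [156 157 155 154 155 154 155 153  92  45]
180 [304] [329] 26 [159 157 156 155 150 154 150 149  45  41]
190 [255] [329] 73 [158 157 158  61  87  78  74  62  40  40]
200 [249] [329] 81 [161 161  66  76  76  52  49  51  41  38]
210 [244] [329] 72 [158 156  63  88 119 151  46  45  40  38]
220 [239] [329] 73 [157  68  61  79 154 154  49  44  39  33]
230 [245] [329] 74 [155 154  59  72  74 151  50  48  37  29]
240 [250] [329] 80 [159 157  73  56  86  73  69  41  36  37]
250 [257] [329] 73 [156 156 151  87  43  50  35  36  35  34]
260 [262] [329] 68 [138 140 140  97  74  85  90  39  34  25]
ee_pos: [462.5, 143.3, 179.5]
contact_force: [0.3, 0.4, 0.0]
ee_pos: [464.6, 163.0, 179.5]
contact_force: [-0.1, -0.3, -0.7]
ee_pos: [446.3, -2.1, 280.8]
contact_force: [-0.8, -0.3, 1.0]
ee_pos: [431.4, -136.0, 280.9]
contact_force: [0.3, 1.0, -0.2]
34.7
```

View pics/t7.png

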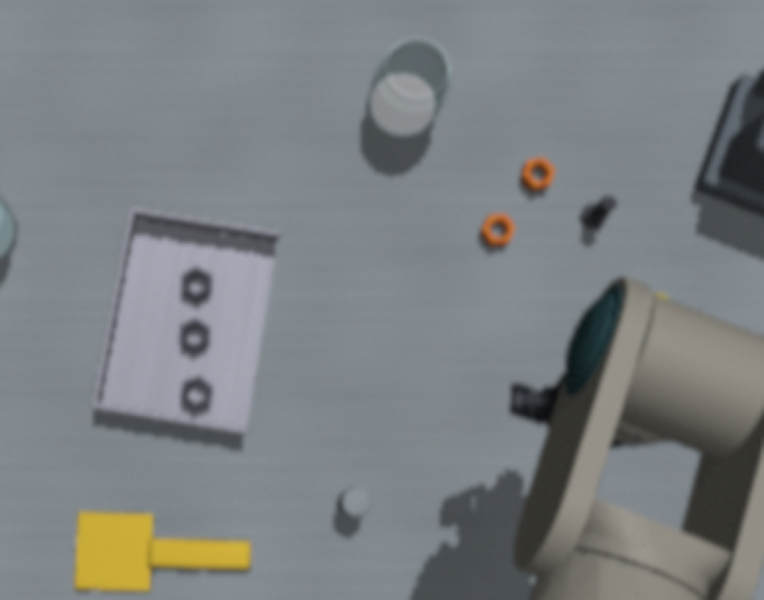

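All three nuts lie well inside the tray, at (196,287), (194,339) and (196,396). The bolt at (597,213), the socket, the jars and the scraper are undisturbed, and the arm is clear of everything.

```bash
python3 -m pendant '[[1,0,0,0,0],[1,0,0,0,0]]'|grep force; python3 -c "
from workcell import hand_in
print(hand_in())"
```

```text
contact_force: [-0.7, 0.8, -1.3]
grip_force: 0.0
the job is handed in; nothing more can be done
None
```

I handed the job in at about 35 s: the last top picture shows all three steel nuts flat and well inside the tray, with the bolt upright and the items in view (socket, scraper, far jar) apparently unmoved; the hand-in returned no verdict.

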